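# Close the swing-bolt tube clamp on the test rig

### The arm

A 6-joint arm with a two-finger parallel gripper is mounted at the origin on the work surface. World frame = base frame: x ahead of the robot, y to its left, z up, the work surface at z = 0. Lengths are in m, angles in rad, forces in N, time in s.
With the tool pointing down it reaches from about 0.25 to 0.775 m from the base axis. Payload 4 kg.
Tool frame: the origin (TCP) lies at the very end of the fingers, on their centre line; the grasp point (between the pads) lies 19 mm behind it (robot.hold_point_z is the distance from the TCP to the grasp point, in m); z points along the fingers, y is the line along which they close (so a half turn about z gives the same grasp; the last joint's range is limited). The gripper opens to 94 mm and grips with 3 to 60 N. Pads are 16 mm wide; open, the fingers measure 119 mm over their backs; the gripper's body (75 mm by 177 mm) begins 78 mm behind the grasp point.
Start: joints at [-1.396, 0.087, 1.371, -0, 1.684, -0.103], TCP at [0.151, -0.529, 0.206] pointing down, gripper open.
Joint ranges: [-3.1, 3.1], [-0.76, 2.03], [0.27, 2.55], [-1.08, 4.22], [0.17, 2.65], [-2.57, 2.57]. Speed limits (rad/s): [2.79, 2.79, 3.14, 3.14, 3.14, 3.14].

### API

Orientations are given as [roll, pitch, yaw] about the fixed x, y, z axes, in that order (R = Rz(yaw) Ry(pitch) Rx(roll)).
In Python, from bench import robot gives the robot as it stands.
- The arm moves only by the tool carry_out, never from a script. Its argument "steps" is a list of rows, each a list of 3 entries, a list of its own where there are three numbers: the shift along the tool's x, y, z in m, then the turn about the tool's z in units of 10 degrees (1.0 is 10 degrees), then the closure, from -1 (fully open) to 1 (shut). In form: [[[tx, ty, tz], roll, jaw], ...]. A call has 1 to 10 rows; each row is the pose to reach, as a shift and turn from the pose commanded when the call began, along the tool's axes at that moment; what a row does not reach only later rows make up. A row lasts 1/8 s, in which the tool goes at most 62.5 mm and 10.7 degrees, less where a joint would pass 70% of its speed; a pose out of reach is approached as far as the arm can. A call with a gripper value outside its range is refused whole. The fingers move at their own pace and stop on an object; the grip force is fixed at half the most. Time passes only in rows, so rows that repeat a pose let the fingers close. It gives the time, the measured TCP pose, the force, the opening and the grip force at its end, in the units of the state.
- robot.get_obs(): the state, without advancing time (a new reading comes with each control period).
- robot.snapshot(name): name is "scene" or "top" or "wrist"; returns a dict with "image" (480x640x3 uint8, red, green, blue), "z_map" (480x640 float32, m along the optical axis (not along the pixel's ray), 0 where there is no reading), "mtx" (3x3 intrinsics, pixels), "R" (3x3) and "t" (3): a world point X has camera coordinates R X + t. Camera axes: x right, y down, z forward; pixel columns grow to the right and rows downward; lengths in m; the calibration is good to about 2 mm. A picture is of the moment at which its call begins.
- robot.close_job(): hands the job in; it is judged then, once.
The state is a dict: "time": time; "joint_positions": joint angles; "qvel": joint speeds; "joint_torque": joint torques, N m; "tool_pos": TCP position; "ee_rot": TCP orientation; "wrist_force": force on the tool from outside, world axes, zero at the start; "wrist_torque": the same for the moment, N m; "width": finger opening in m; "finger_force": force on a finger pad.
Only numpy, scipy, OpenCV 4.12 (cv2) and the standard library are available. Lean on these libraries where they do the work, as an engineer would, in place of code of your own. Each camera call takes 0.05 s, during which the arm holds its last target. There are 200 camera calls.

### The job

On the rig's base plate one of the two tube clamps still stands open. Swing its hinged flap over the tube fully home, then swing the bolt up into the flap's slot, lifting its long nut over the lips so that it drops down fully seated behind them. Leave the other things on the table where they lie.

Things in the scene. Friction and masses are not known exactly. Their poses are not given: they have to be found in the camera images.
- rig: Fixed steel base plate 160 x 300 x 15 mm (x -85 to 75, y -72 to 228) with a 48 mm aluminium tube in two equal clamps. Origin: on the table under the OPEN clamp; x from bolt side to hinge side, y along the tube, z up. Tube axis at z = 78, from y = -105 to 240. Open clamp's lower half: 40 wide along y, x -34 to 52, up to z = 88 at the hinge lugs; the bolt's lugs (x -60 to -32) only reach z = 46.
- second_clamp (a point): The other clamp, at rig (0, 150, 78) mm, on the tube's axis: already closed, all fixed; it shows how the open clamp must look when done.
- flap_hinge (a point): Middle of the open clamp's hinge pin, at rig (44, 0, 80) mm; axis along rig y. The flap has end float: it can slide 8 mm either way along this pin against some 2.5 N of friction; where it rests is random and not reported. The bolt enters the slot freely only if the slot is within 2.5 mm of rig y = 0; squeezing the closed fork's sides with a gripper centred there is one way.
- flap (a joint): Flap angle, rad: 0 = closed over the tube (stop); starts 1.65 to 1.95 = open, past vertical, leaning to rig +x. Stiff friction hinge (0.25 N m) on a 0.35 kg flap: it must be pressed down until it stops, and then stays. It is an arch of 34 mm outer radius (closed: top at z = 112), 46 mm wide, ending in a fork whose tip is 112 mm from the hinge axis.
- seat (a point): Point at rig (-46, 0, 90) mm where the middle of the nut's underside must come to sit. Closed, the flap's fork lies here: rig x -24 to -68, z 80 to 90, 46 wide along y, with a slot 15 wide along its middle, open to -x, and on each prong's tip a lip 4 high and 5 thick (top z = 94). Beside and under the fork at x below -35 there is free space down to z = 46.
- bolt_pin (a point): Middle of the pin on which the bolt swings, at rig (-46, 0, 34) mm; axis along rig y.
- bolt_swing (a joint): Swing angle of the bolt, rad: 0 = level, pointing to rig -x; 1.571 = upright; stop at 1.60. Starts at 0.15 to 0.6. Friction hinge (0.12 N m): it stays where it is left.
- bolt_lift (a joint): How far shank and nut are pulled out along the bolt from its pin, m: 0 at rest, at most 0.018. A spring pulls back: 5 N at 0, 12 N at full travel. Seated behind the lips of the closed flap it reads 0 to 0.0015, on top of the lips 0.004 or more. To pass over the lips the nut must be pulled out 10 mm or more, held so while swung upright, then let down.
- nut (a point): Centre of the bolt's long hex nut: 24 mm across flats (flats look along rig y), 34 long, shank 10; a 6 mm stub follows. Its -x axis points along the bolt away from the pin. At lift 0 the nut spans 54.5 to 88.5 mm from the pin, centre at 71.5. The lips' tops come 60 mm above the pin, so to swing it in, hold only the nut's outer part: fingertips no nearer than 62 mm to the pin.
- spare_nut_mid (a point): Bystander: short loose hex nut, 24 mm across, 18 mm tall, lying on the base plate between the clamps; its centre.
- wrench_grip (a point): Bystander: steel wrench lying on the table.
- offcut_mid (a point): Bystander: tube offcut standing on end, 48 mm diameter, 60 mm tall; its centre.
- grease_mid (a point): Bystander: white jar, 64 mm diameter, 70 mm tall; its centre.
- long_nut_mid (a point): Bystander: loose long hex nut, 24 mm across, 34 mm tall, standing; its centre.
- driver_grip (a point): Bystander: screwdriver lying on the table.

How it is judged:
On the way, in this order (a step that is already met when the one before it is completed fails the run):
1. the flap is fully closed over the tube while the bolt is still swung out (value of joint flap below 0.06 rad and value of joint bolt_swing below 1.2 rad), for 0.2 s.
2. the bolt stands upright in the slot of the closed flap (value of joint flap below 0.06 rad and value of joint bolt_swing above 1.48 rad), for 0.1 s.
At the end, for the whole second after the job is handed in: The flap is closed to within 0.06 rad, the bolt stands within about 5 degrees of upright in the flap's slot, and its nut is down behind the lips (bolt pulled out by less than 2.8 mm) (all of step 2 and value of joint bolt_lift below 0.0028 m); the robot touches nothing.
It fails at once if a loose bystander is moved more than 30 mm (distance of any of spare_nut_mid, wrench_grip, offcut_mid, grease_mid, long_nut_mid, driver_grip from where it was at the start of the episode above 0.03 m).
It also fails if it takes over 67 s, if anything falls off the work surface, if the arm or the gripper's body presses on something with over 40 N, if the wrist force passes 120 N, or if a joint passes its speed limit or range.

## Working session

There is one attempt and no reset: what is moved stays moved. The work goes in short steps, Python scripts to look and compute and a tool call to move; the robot and the scene stay as the last step left them, time stands still between calls to the robot, and variables do not carry over. Pictures are saved under pics/ and viewed, at most 12 in all, crops included, and the job is handed in when it is done.

Besides the shell and the picture viewer there is one more tool, called after "Emit:" in YAML: its name, and indented under it one key for each argument. carry_out: Moves the arm, as the interface text tells. Its arguments: {"type":"object","properties":{"steps":{"type":"array","items":{"type":"array"}}},"required":["steps"]}

```bash
ls; mkdir -p pics
cat > h.py <<'E'
import numpy as np,cv2
from bench import robot
def snap(n,f):
    s=robot.snapshot(n); cv2.imwrite('pics/'+f+'.png',s['image'][:,:,::-1]); np.savez('pics/'+f+'.npz',**s); return s
def pt(s,u,v,z=None):
    z=s['z_map'][int(v),int(u)] if z is None else z
    c=z*np.linalg.inv(s['mtx'])@[u,v,1]; return s['R'].T@(c-s['t'])
def cloud(s):
    v,u=np.mgrid[:480,:640]; z=s['z_map']; c=np.stack([u*z,v*z,z],-1)@np.linalg.inv(s['mtx']).T
    return (c-s['t'])@s['R']
E
python3 - <<'E'
from h import *
print(robot.get_obs())
for n in('scene','top'):
    s=snap(n,n); print(n,s['R'].round(3).tolist(),s['t'],s['mtx'].tolist(), -s['R'].T@s['t'])
E
```

```text
pics
{'time': 0.0, 'joint_positions': array([-1.39609262e+00,  8.79374504e-02,  1.37222166e+00, -2.95670266e-05,
        1.68361687e+00, -1.03106733e-01]), 'qvel': array([ 1.46510695e-03, -4.26207493e-04,  1.41279299e-04,  1.78733288e-03,
       -5.90423855e-05, -8.19402895e-06]), 'joint_torque': array([ 8.44195220e-04, -3.40176344e+01, -3.02429795e+01,  7.18525099e-02,
        3.29404953e-02, -1.47905121e-04]), 'tool_pos': array([ 0.15072418, -0.52837469,  0.20433032]), 'ee_rot': array([-3.13941790e+00, -1.95486080e-04,  2.77806933e-01]), 'wrist_force': array([ 0.63683005,  0.34890113, -0.10528824]), 'wrist_torque': array([ 0.03162406, -0.00750584,  0.06364525]), 'finger_force': 0.0, 'width': 0.09396711246510919}
scene [[0.358, 0.934, 0.001], [0.722, -0.276, -0.635], [-0.593, 0.228, -0.773]] [-0.18535415 -0.33766027  1.53111631] [[544.0430495699999, 0.0, 318.7630924499335], [0.0, 544.0430495699999, 240.4321694303649], [0.0, 0.0, 1.0]] [ 1.21726552 -0.26867053  0.96890071]
top [[0.029, -1.0, 0.004], [-0.994, -0.029, -0.105], [0.105, -0.001, -0.994]] [-0.00625051  0.53047334  1.30515685] [[470.7763210267441, 0.0, 321.8060417173225], [0.0, 470.7763210267441, 241.50161462940744], [0.0, 0.0, 1.0]] [0.38979469 0.01045622 1.35381912]
```

View pics/scene.png

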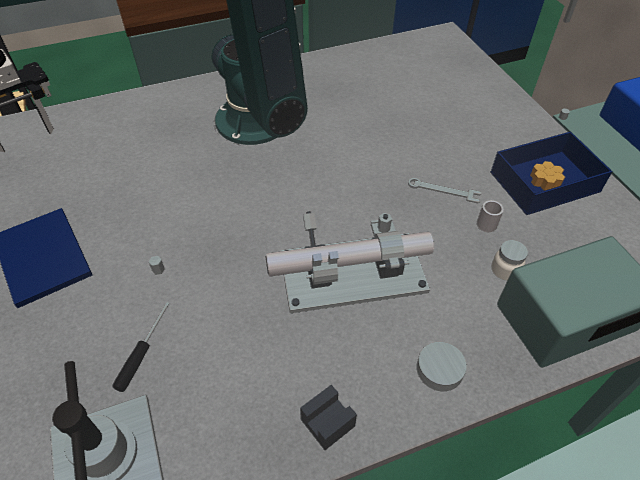

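View pics/top.png

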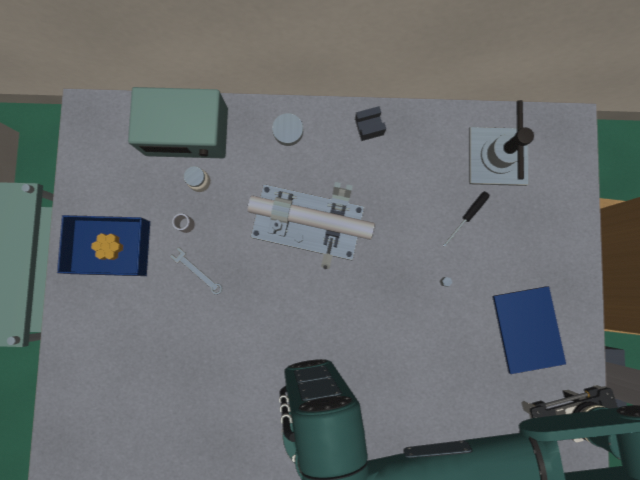

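The scene view shows the rig at about (350,260), with the open clamp at (320,265) and the bolt leaning at (310,222). In the top view the tube runs from (249,204) to (373,231), the flap leans at (342,190) and the nut is at (325,266). Next I'll fit the rig pose from the depth data.

```bash
cat > fit.py <<'E'
from h import *
from scipy.optimize import least_squares
s=dict(np.load('pics/top.npz')); s2=dict(np.load('pics/scene.npz'))
P=cloud(s)[175:270,235:390].reshape(-1,3); P2=cloud(s2)[205:320,260:440].reshape(-1,3)
c=pt(s,311,218)
print('c',c)
def zz(P,a,b): 
    return P[(P[:,2]>a)&(P[:,2]<b)&(np.linalg.norm(P[:,:2]-c[:2],axis=1)<.22)]
for Q in(P,P2):
    q=zz(Q,.009,.021); r=cv2.minAreaRect((q[:,:2]*1000).astype(np.float32)); print(r,np.median(q[:,2]),len(q))
    b=cv2.boxPoints(r); print(b)
    t=zz(Q,.088,.106); t=t[np.abs(t[:,2]-.095)<.008]
    vx,vy,x0,y0=cv2.fitLine(t[:,:2].astype(np.float32),cv2.DIST_HUBER,0,.01,.01).ravel()
    k=(t[:,:2]-[x0,y0])@[vx,vy]; print('tube',np.degrees(np.arctan2(vy,vx)),x0,y0,k.min(),k.max(),t[:,2].max())
E
python3 fit.py
python3 - <<'E'
from h import *
a=cv2.imread('pics/top.png')[170:280,235:385]; cv2.imwrite('pics/topc.png',cv2.resize(a,None,fx=5,fy=5,interpolation=2))
E
```

```text
c [0.58544275 0.04001409 0.10072153]
((588.837158203125, 53.158546447753906), (299.90240478515625, 160.22779846191406), 78.88186645507812) 0.014209035520987349 2804
[[ 481.3114    -78.52976 ]
 [ 638.532    -109.426895]
 [ 696.3629    184.84686 ]
 [ 539.14233   215.74399 ]]
tube 80.17147 0.5884356 0.026929023 -0.1585493404161002 0.18821919989766198 0.10298554049829083
((587.4745483398438, 52.423095703125), (300.21136474609375, 163.4102325439453), 78.64612579345703) 0.015249859760960452 4272
[[ 477.81738   -78.6599  ]
 [ 638.02966  -110.830154]
 [ 697.1317    183.50609 ]
 [ 536.91943   215.67635 ]]
tube 77.97224 0.5944515 0.02243625 -0.15688114231227793 0.19063856608173294 0.10299987138874533
```

View pics/topc.png

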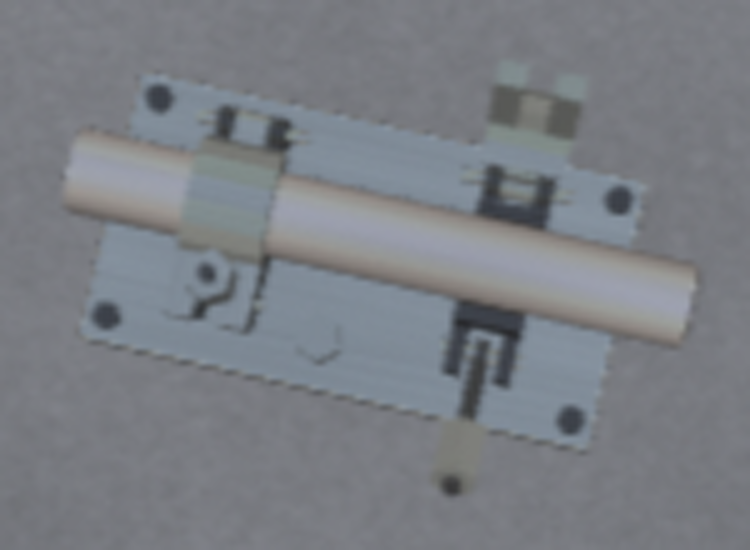

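The crop shows the open flap with its fork to the upper right at about (540,90). The bolt points toward the robot, with its nut end at (452,485). The plate fit gives 300 x 160 mm at z 15 mm, which matches. Next, rig-frame angles.

```bash
cat >> h.py <<'E'
YAW=np.radians(-11.2); RO=np.array([.5781,-.0246,0])
RR=np.array([[np.cos(YAW),-np.sin(YAW),0],[np.sin(YAW),np.cos(YAW),0],[0,0,1]])
def rig(P): return (P-RO)@RR*1000
def world(p): return RR@(np.array(p)/1000)+RO
def state():
    o=robot.get_obs(); print('t',round(o['time'],2),'rig tcp',rig(o['tool_pos']).round(1),'rpy',o['ee_rot'].round(3),'F',(o['wrist_force']@RR).round(1),'w',round(o['width'],4)); return o
E
cat > m.py <<'E'
from h import *
for n,w in(('top',(170,280,235,385)),('scene',(200,320,255,445))):
    s=dict(np.load(f'pics/{n}.npz')); a,b,c,d=w
    Q=rig(cloud(s)[a:b,c:d].reshape(-1,3)); 
    p=Q[(Q[:,2]>14)&(Q[:,2]<17)]; 
    pl=Q[(abs(Q[:,2]-15)<5)]; print(n,'plate x',np.percentile(pl[:,0],[.5,99.5]),'y',np.percentile(pl[:,1],[.5,99.5]))
    for y0,y1 in((60,110),(-100,-40),(190,235)):
        t=Q[(Q[:,2]>85)&(Q[:,1]>y0)&(Q[:,1]<y1)&(abs(Q[:,0])<25)]
        if len(t)>20:
            A=np.c_[2*t[:,[0,2]],np.ones(len(t))]; x=np.linalg.lstsq(A,(t[:,[0,2]]**2).sum(1),rcond=None)[0]; print(' tube',y0,x[:2],np.sqrt(x[2]+x[0]**2+x[1]**2))
    f=Q[(Q[:,2]>115)&(abs(Q[:,1])<40)&(Q[:,0]>20)]; print(' flap y',np.percentile(f[:,1],[1,99]),'top',f[f[:,2]>f[:,2].max()-3].mean(0),len(f))
    hi=f[f[:,2]>165]; print(' hi x',np.percentile(hi[:,0],[1,50,99]),'y',np.percentile(hi[:,1],[1,99]))
    bq=Q[(Q[:,0]<-78)&(abs(Q[:,1])<25)&(Q[:,2]>25)]; print(' nut',bq.min(0),bq.max(0),bq.mean(0),len(bq))
    if len(bq)>10:
        for x0 in range(-130,-75,8):
            k=bq[(bq[:,0]>=x0)&(bq[:,0]<x0+8)]
            if len(k): print('   ',x0,len(k),'z',k[:,2].max().round(1),'y',k[:,1].min().round(1),k[:,1].max().round(1))
E
python3 m.py
```

```text
top plate x [-84.41098565  74.86167135] y [-69.81851071 227.16078789]
 tube 60 [ 0.12203813 82.53497881] 19.662157874642414
 tube -100 [ 0.3273906  82.41137834] 19.970862071905167
 tube 190 [-0.283957   82.51542577] 19.594957187514918
 flap y [-21.56846442  23.73770308] top [ 74.88865541  -3.12189035 190.12250645] 197
 hi x [66.71634576 74.05568105 86.72686446] y [-21.51404015  23.71681002]
 nut [-191.52819128  -11.67374577   54.89030698] [ -78.06105363   12.29687474 1353.81912278] [-132.76664674   -0.54145672  475.47389338] 199
    -130 17 z 89.0 y -9.7 10.1
    -122 29 z 92.8 y -11.7 11.8
    -114 23 z 90.6 y -11.3 11.0
    -106 27 z 86.1 y -10.7 12.3
    -98 24 z 84.0 y -11.6 12.1
    -90 13 z 73.8 y -7.2 9.5
    -82 4 z 63.4 y -2.7 3.3
scene plate x [-85.2299524   74.69922086] y [-71.82160638 225.12452576]
 tube 60 [ 0.46654327 83.34864764] 19.38497064575219
 tube -100 [ 0.57163534 83.43408649] 19.290421126539908
 tube 190 [1.98201762e-02 8.31439826e+01] 19.483381341473436
 flap y [-23.54283957  22.28673717] top [ 77.35468221  -6.29684452 189.24925055] 666
 hi x [68.19232755 77.95254144 86.42649668] y [-23.54293969  22.57616862]
 nut [-128.97490738  -13.2968307    55.20805323] [-78.38306288  11.20592592  91.53582708] [-101.75195096   -1.69886939   75.97479966] 231
    -130 8 z 85.6 y -5.5 3.6
    -122 31 z 90.6 y -13.3 11.2
    -114 48 z 91.5 y -12.9 10.4
    -106 51 z 87.2 y -13.2 11.1
    -98 55 z 82.5 y -13.3 9.8
    -90 32 z 76.2 y -6.8 8.6
    -82 6 z 60.9 y -4.2 2.6
```

Emit:
carry_out:
  steps:
    - [[0.03, -0.015, -0.095], 0.2, 0.57]
    - [[0.09, -0.045, -0.095], 0.4, 0.57]
    - [[0.145, -0.07, -0.095], 0.8, 0.57]
    - [[0.2, -0.096, -0.095], 1.2, 0.57]
    - [[0.255, -0.122, -0.095], 1.6, 0.57]
    - [[0.31, -0.149, -0.095], 2.0, 0.57]
    - [[0.365, -0.175, -0.095], 2.4, 0.57]
    - [[0.42, -0.201, -0.095], 2.71, 0.57]
    - [[0.475, -0.228, -0.095], 2.71, 0.57]
    - [[0.53, -0.254, -0.095], 2.71, 0.57]

```text
time: 1.35
tool_pos: [0.5841, -0.1446, 0.2999]
ee_rot: [3.141, 0.001, -0.195]
wrist_force: [0.9, -1.1, 0.3]
width: 0.0199
finger_force: 0.0
```

```bash
cat >> h.py <<'E'
def to(p,yaw=YAW):
    """tool shift (m) and turn units from present pose to rig point p (mm)"""
    o=state(); y=o['ee_rot'][2]; d=world(p)-o['tool_pos']
    print('shift',np.round([d[0]*np.cos(y)+d[1]*np.sin(y), d[0]*np.sin(y)-d[1]*np.cos(y), -d[2]],4),'turn',round(-np.degrees(yaw-y)/10,3))
E
python3 -c "
from h import *
to([118,0,300])"
```

```text
t 1.35 rig tcp [  29.2 -116.5  299.9] rpy [ 3.141e+00  1.000e-03 -1.950e-01] F [ 1.1 -0.9  0.3] w 0.0199
shift [ 8.880e-02 -1.165e-01 -1.000e-04] turn 0.002
```

Emit:
carry_out:
  steps:
    - [[0.045, -0.058, 0], 0, 0.57]
    - [[0.089, -0.1165, 0], 0, 0.57]
    - [[0.089, -0.1165, 0.03], 0, 0.57]
    - [[0.089, -0.1165, 0.08], 0, 0.57]
    - [[0.089, -0.1165, 0.128], 0, 0.57]
    - [[0.089, -0.1165, 0.128], 0, 0.57]
    - [[0.089, -0.1165, 0.128], 0, 0.57]

```text
time: 2.22
tool_pos: [0.6937, -0.0495, 0.1745]
ee_rot: [-3.142, -0.003, -0.195]
wrist_force: [0.0, -0.7, 0.3]
width: 0.0198
finger_force: 0.0
```

```bash
python3 -c "
from h import *
to([118,0,172])
for t in np.arange(1.9,-.01,-.15):
    print(round(t,2),np.round([44-100*np.cos(t)+10*np.sin(t)+8,80+100*np.sin(t)+10*np.cos(t)],1))
snap('scene','sc2')
a=cv2.imread('pics/sc2.png')[150:330,220:460]; cv2.imwrite('pics/sc2c.png',cv2.resize(a,None,fx=3,fy=3,interpolation=2))"
```

```text
t 2.23 rig tcp [118.2  -1.9 174.5] rpy [-3.142e+00 -3.000e-03 -1.950e-01] F [ 0.2 -0.7  0.3] w 0.0198
shift [-0.0002 -0.0019  0.0025] turn 0.001
1.9 [ 93.8 171.4]
1.75 [ 79.7 176.6]
1.6 [ 64.9 179.7]
1.45 [ 49.9 180.5]
1.3 [ 34.9 179. ]
1.15 [ 20.3 175.4]
1.0 [  6.4 169.6]
0.85 [ -6.5 161.7]
0.7 [-18.  152.1]
0.55 [-28.  140.8]
0.4 [-36.2 128.2]
0.25 [-42.4 114.4]
0.1 [-46.5  99.9]
```

View pics/sc2c.png

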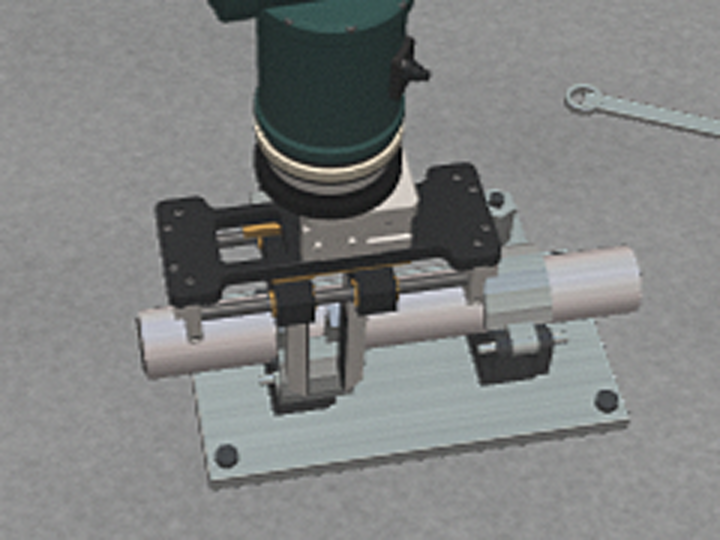

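Emit:
carry_out:
  steps:
    - [[-0.012, 0, 0], 0, 0.57]
    - [[-0.024, 0, 0], 0, 0.57]
    - [[-0.038, 0, -0.0045], 0, 0.57]
    - [[-0.053, 0, -0.0075], 0, 0.57]
    - [[-0.068, 0, -0.0085], 0, 0.57]
    - [[-0.083, 0, -0.007], 0, 0.57]
    - [[-0.098, 0, -0.0035], 0, 0.57]
    - [[-0.1115, 0, 0.0025], 0, 0.57]
    - [[-0.1115, 0, 0.0025], 0, 0.57]

```text
time: 3.4
tool_pos: [0.5824, -0.0274, 0.171]
ee_rot: [3.142, -0.0, -0.195]
wrist_force: [-0.4, -0.3, -0.2]
width: 0.0202
finger_force: 0.0
```

```bash
python3 -c "
from h import *
to([6.4,0,169.6])
s=snap('scene','sc3')
a=cv2.imread('pics/sc3.png')[150:330,220:460]; cv2.imwrite('pics/sc3c.png',cv2.resize(a,None,fx=3,fy=3,interpolation=2))"
```

```text
t 3.4 rig tcp [  4.8  -1.9 171. ] rpy [ 3.142 -0.    -0.195] F [-0.3 -0.4 -0.2] w 0.0202
shift [ 0.0016 -0.0019  0.0014] turn 0.002
```

View pics/sc3c.png

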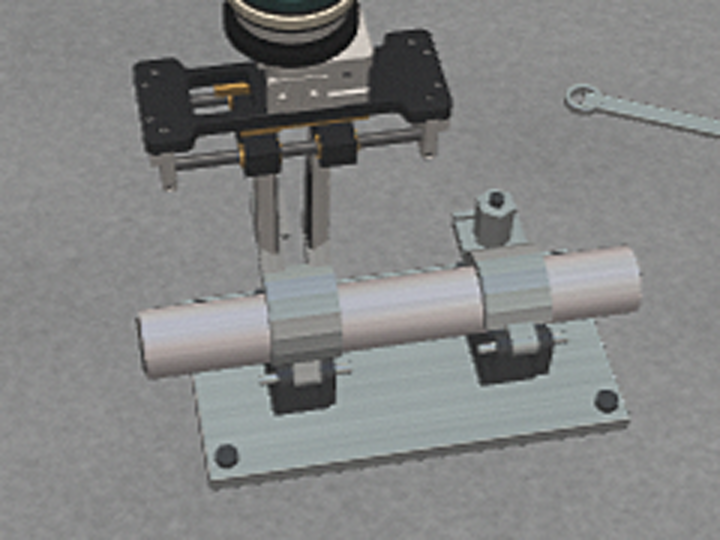

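The flap has swung over past the finger and looks nearly closed, with the arch at (305,310). Next I press the fork down.

Emit:
carry_out:
  steps:
    - [[-0.027, -0.002, 0.01], 0, 0.57]
    - [[-0.053, -0.002, 0.03], 0, 0.57]
    - [[-0.053, -0.002, 0.05], 0, 0.57]
    - [[-0.053, -0.002, 0.06], 0, 0.57]
    - [[-0.053, -0.002, 0.07], 0, 0.57]
    - [[-0.053, -0.002, 0.078], 0, 0.57]
    - [[-0.053, -0.002, 0.082], 0, 0.57]
    - [[-0.053, -0.002, 0.084], 0, 0.57]
    - [[-0.053, -0.002, 0.084], 0, 0.57]
    - [[-0.053, -0.002, 0.084], 0, 0.57]

```text
time: 4.7
tool_pos: [0.532, -0.0154, 0.0877]
ee_rot: [3.142, -0.001, -0.195]
wrist_force: [-3.7, 0.8, 6.4]
width: 0.0206
finger_force: 3.5
```

```bash
python3 -c "
from h import *
to([-48,0,90])"
```

```text
t 4.7 rig tcp [-47.    0.1  87.7] rpy [ 3.142e+00 -1.000e-03 -1.950e-01] F [-3.8  0.   6.4] w 0.0206
shift [-0.001   0.0001 -0.0023] turn 0.002
```

Emit:
carry_out:
  steps:
    - [[0, 0, 0.003], 0, 0.57]
    - [[0, 0, 0.006], 0, 0.57]
    - [[0, 0, 0.006], 0, 0.57]
    - [[0, 0, 0.006], 0, 0.57]

```text
time: 5.2
tool_pos: [0.5319, -0.0153, 0.0843]
ee_rot: [3.142, -0.001, -0.195]
wrist_force: [-9.0, 1.6, 16.2]
width: 0.0205
finger_force: 8.8
```

```bash
python3 -c "
from h import *
state()
s=snap('scene','sc4')
a=cv2.imread('pics/sc4.png')[180:310,250:440]; cv2.imwrite('pics/sc4c.png',cv2.resize(a,None,fx=4,fy=4,interpolation=2))"
```

```text
t 5.2 rig tcp [-47.1   0.2  84.3] rpy [ 3.142e+00 -1.000e-03 -1.950e-01] F [-9.1 -0.2 16.2] w 0.0205
```

View pics/sc4c.png

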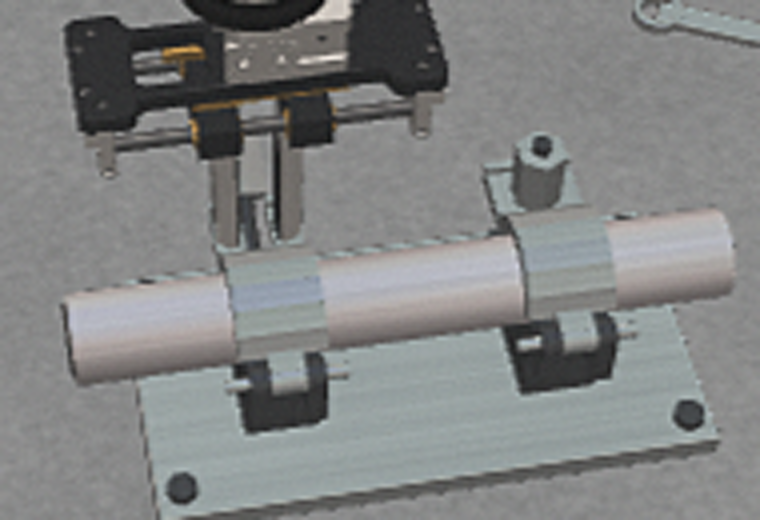

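Contact force extrapolates to zero at z = 90, so the fork is fully home (the stop is slightly soft). Next I back off, open, straddle the fork and squeeze it centred on y = 0.

Emit:
carry_out:
  steps:
    - [[0, 0, -0.02], 0, 0.57]
    - [[-0.004, 0, -0.04], 0, -1]
    - [[-0.004, 0, -0.04], 0, -1]
    - [[-0.004, 0, -0.04], 0, -1]
    - [[-0.004, 0, -0.03], 0, -1]
    - [[-0.004, 0, -0.01], 0, -1]
    - [[-0.004, 0, 0.003], 0, -1]
    - [[-0.004, 0, 0.003], 0, -1]

```text
time: 6.25
tool_pos: [0.5265, -0.0144, 0.0746]
ee_rot: [3.141, 0.004, -0.195]
wrist_force: [-0.5, -0.1, 0.1]
width: 0.0868
finger_force: 0.0
```

```bash
python3 -c "
from h import *
to([-52,0,76])
s=snap('wrist','w1')"
```

```text
t 6.25 rig tcp [-52.6  -0.   74.6] rpy [ 3.141  0.004 -0.195] F [-0.5 -0.2  0.1] w 0.0868
shift [ 0.0006 -0.     -0.0014] turn 0.001
```

View pics/w1.png

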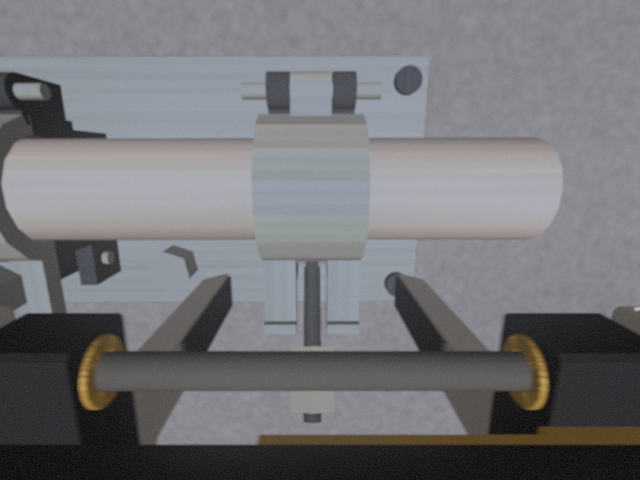

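The wrist view shows the closed fork with its slot centre at u≈312 and the bolt shank at u≈312. The slot is centred within about 1 mm, so no squeeze is needed. Now I go to the nut.

Emit:
carry_out:
  steps:
    - [[0, 0, -0.04], 0, -1]
    - [[0, 0, -0.065], 0, -1]
    - [[-0.04, 0, -0.065], 0, -1]
    - [[-0.061, 0, -0.05], 0, -1]
    - [[-0.061, 0, -0.02], 0, -1]
    - [[-0.061, 0, 0.012], 0, -1]
    - [[-0.061, 0, 0.012], 0, -1]
    - [[-0.061, 0, 0.012], 0, -1]

```text
time: 7.3
tool_pos: [0.4693, -0.0029, 0.0666]
ee_rot: [-3.142, -0.003, -0.195]
wrist_force: [0.2, 1.0, -0.2]
width: 0.0944
finger_force: 0.0
```

```bash
python3 -c "
from h import *
to([-113,0,61.5])
s=snap('wrist','w2'); s=snap('scene','sc5')
i=cv2.imread('pics/w2.png'); a=cv2.imread('pics/sc5.png')[170:290,270:400]
cv2.imwrite('pics/c5.png',np.hstack([cv2.resize(i,(427,320)),cv2.resize(a,(347,320),interpolation=2)]))"
```

```text
t 7.3 rig tcp [-1.11e+02  1.00e-01  6.66e+01] rpy [-3.142e+00 -3.000e-03 -1.950e-01] F [-0.   1.  -0.2] w 0.0944
shift [-0.002   0.0001  0.0051] turn 0.002
```

View pics/c5.png

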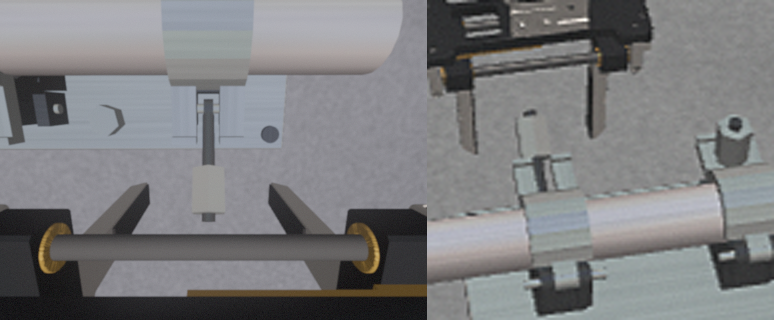

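The nut sits between the fingers at (208,188) in the left view. I'll settle and close.

Emit:
carry_out:
  steps:
    - [[-0.002, 0, 0.002], 0, -1]
    - [[-0.002, 0, 0.002], 0, -1]
    - [[-0.002, 0, 0.002], 0, 1]
    - [[-0.002, 0, 0.002], 0, 1]
    - [[-0.002, 0, 0.002], 0, 1]
    - [[-0.002, 0, 0.002], 0, 1]
    - [[-0.002, 0, 0.002], 0, 1]
    - [[-0.002, 0, 0.002], 0, 1]

```text
time: 8.4
tool_pos: [0.4662, -0.0024, 0.063]
ee_rot: [3.141, 0.0, -0.195]
wrist_force: [-0.6, -0.6, 0.4]
width: 0.0372
finger_force: 0.0
```

```bash
python3 -c "
from h import *
to([-113,0,61.5])
s=snap('scene','sc6')
Q=rig(cloud(s)[170:250,270:380].reshape(-1,3)); q=Q[(Q[:,0]<-75)&(abs(Q[:,1])<11)&(Q[:,2]>50)&(Q[:,2]<110)]
print(q[q[:,0]<q[:,0].min()+4].mean(0),len(q)); 
for x in range(-132,-76,6):
    k=q[abs(q[:,0]-x)<3]
    if len(k): print(x,k[:,2].max())
"
```

```text
t 8.4 rig tcp [-1.141e+02  1.000e-01  6.300e+01] rpy [ 3.141  0.    -0.195] F [-0.4 -0.7  0.4] w 0.0372
shift [0.0011 0.0001 0.0015] turn 0.002
[-126.13331369   -1.05608491   83.98661033] 201
-126 86.7113853553994
-120 88.97758844962351
-114 92.84507143980227
-108 89.44255606696986
-102 86.99410130449574
-96 81.56059171566332
-90 78.39614644019916
-84 75.5842232171037
-78 60.42072236576926
```

Emit:
carry_out:
  steps:
    - [[0, 0, 0], 0, 1]
    - [[0, 0, 0], 0, 1]
    - [[0, 0, 0], 0, 1]
    - [[0, 0, 0], 0, 1]
    - [[0, 0, 0], 0, 1]

```text
time: 9.07
tool_pos: [0.4662, -0.0022, 0.063]
ee_rot: [-3.141, 0.0, -0.195]
wrist_force: [0.1, 1.4, -0.3]
width: 0.024
finger_force: 30.0
```

```bash
python3 -c "
from h import *
state()
f=.54;x0,z0=-114.1,63
D=(-46-x0)/np.cos(f); e=34+D*np.sin(f)-z0
print(D,e)
def row(f,l): r=D+l; print(round(f,2),l,'tx %.4f tz %.4f'%((-46-r*np.cos(f)-x0)/1000,(z0-(34+r*np.sin(f)-e))/1000))
for l in(4,8,13): row(f,l)
for f in np.arange(.6,1.6,.08): row(f,13)
row(1.571,13);row(1.585,13)
"
```

```text
t 9.07 rig tcp [-114.1    0.3   63. ] rpy [-3.141  0.    -0.195] F [-0.1  1.4 -0.3] w 0.024
79.39758740895061 11.821157337365548
0.54 4 tx -0.0034 tz -0.0021
0.54 8 tx -0.0069 tz -0.0041
0.54 13 tx -0.0112 tz -0.0067
0.6 13 tx -0.0082 tz -0.0114
0.68 13 tx -0.0037 tz -0.0173
0.76 13 tx 0.0011 tz -0.0228
0.84 13 tx 0.0064 tz -0.0280
0.92 13 tx 0.0121 tz -0.0327
1.0 13 tx 0.0182 tz -0.0369
1.08 13 tx 0.0246 tz -0.0407
1.16 13 tx 0.0312 tz -0.0439
1.24 13 tx 0.0381 tz -0.0466
1.32 13 tx 0.0452 tz -0.0487
1.4 13 tx 0.0524 tz -0.0502
1.48 13 tx 0.0597 tz -0.0512
1.56 13 tx 0.0671 tz -0.0516
1.57 13 tx 0.0681 tz -0.0516
1.58 13 tx 0.0694 tz -0.0516
```

The nut is gripped at 24.0 mm with 30 N. Next I pull it out 13 mm and swing partway.

Emit:
carry_out:
  steps:
    - [[-0.0035, 0, -0.002], 0, 1]
    - [[-0.007, 0, -0.004], 0, 1]
    - [[-0.0112, 0, -0.0067], 0, 1]
    - [[-0.0112, 0, -0.0067], 0, 1]
    - [[-0.0082, 0, -0.0114], 0, 1]
    - [[-0.0037, 0, -0.0173], 0, 1]
    - [[0.0011, 0, -0.0228], 0, 1]
    - [[0.0064, 0, -0.028], 0, 1]
    - [[0.0121, 0, -0.0327], 0, 1]
    - [[0.0121, 0, -0.0327], 0, 1]

```text
time: 10.32
tool_pos: [0.4782, -0.0047, 0.0955]
ee_rot: [-3.141, 0.0, -0.195]
wrist_force: [3.6, 2.4, -9.7]
width: 0.0236
finger_force: 30.0
```

```bash
python3 -c "
from h import *
state()
s=snap('scene','sc7'); w=snap('wrist','w7')
a=cv2.imread('pics/sc7.png')[170:290,270:400]; i=cv2.imread('pics/w7.png')
cv2.imwrite('pics/c7.png',np.hstack([cv2.resize(i,(320,240)),cv2.resize(a,(455,420),interpolation=2)[:240]]) if 0 else np.hstack([cv2.resize(i,(427,320)),cv2.resize(a,(347,320),interpolation=2)]))
Q=rig(cloud(s)[170:250,270:380].reshape(-1,3)); q=Q[(Q[:,0]<-60)&(abs(Q[:,1])<11)&(Q[:,2]>95)&(Q[:,2]<150)]
print('end',q[q[:,2]>q[:,2].max()-5].mean(0),q.max(0),q.min(0))
f=.92
for l in(0,5,10,13): print(l,[-46-(94.5+l)*np.cos(f),34+(94.5+l)*np.sin(f)])
"
```

```text
t 10.32 rig tcp [-1.019e+02  1.000e-01  9.550e+01] rpy [-3.141  0.    -0.195] F [ 3.1  3.1 -9.7] w 0.0236
end [-103.88191725   10.32039329  147.26049477] [-63.66538825  10.90566677 149.95226375] [-116.78055176  -10.90051979   95.36897417]
0 [np.float64(-103.25000480280724), np.float64(109.18435309343658)]
5 [np.float64(-106.27910558602454), np.float64(113.16236119361842)]
10 [np.float64(-109.30820636924186), np.float64(117.14036929380025)]
13 [np.float64(-111.12566683917225), np.float64(119.52717415390934)]
```

View pics/c7.png

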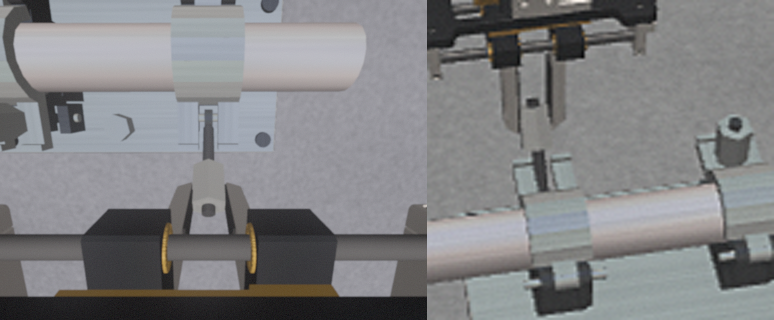

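The nut has followed and the shank extends. The force of about 10 N along the bolt matches 13 mm of lift on the spring. I continue to upright.

Emit:
carry_out:
  steps:
    - [[0.0061, 0, -0.0042], 0, 1]
    - [[0.0125, 0, -0.008], 0, 1]
    - [[0.0191, 0, -0.0115], 0, 1]
    - [[0.026, 0, -0.0142], 0, 1]
    - [[0.0331, 0, -0.0165], 0, 1]
    - [[0.0403, 0, -0.018], 0, 1]
    - [[0.0476, 0, -0.019], 0, 1]
    - [[0.055, 0, -0.0192], 0, 1]
    - [[0.057, 0, -0.0192], 0, 1]
    - [[0.057, 0, -0.0192], 0, 1]

```text
time: 11.68
tool_pos: [0.534, -0.0157, 0.1148]
ee_rot: [3.142, 0.0, -0.195]
wrist_force: [-2.5, 2.9, -9.7]
width: 0.0235
finger_force: 30.0
```

```bash
python3 -c "
from h import *
to([-46,0,115])
"
```

```text
t 11.68 rig tcp [-4.490e+01  1.000e-01  1.148e+02] rpy [ 3.142  0.    -0.195] F [-3.   2.4 -9.7] w 0.0235
shift [-0.0011  0.0001 -0.0002] turn 0.002
```

The bolt is upright. Now I let it down.

Emit:
carry_out:
  steps:
    - [[-0.001, 0, 0.003], 0, 1]
    - [[-0.001, 0, 0.006], 0, 1]
    - [[-0.001, 0, 0.009], 0, 1]
    - [[-0.001, 0, 0.011], 0, 1]
    - [[-0.001, 0, 0.011], 0, 1]
    - [[-0.001, 0, 0.011], 0, 1]

```text
time: 12.42
tool_pos: [0.5347, -0.0158, 0.1082]
ee_rot: [-3.141, -0.006, -0.195]
wrist_force: [-4.3, 3.7, 6.7]
width: 0.0235
finger_force: 30.0
```

```bash
python3 -c "
from h import *
state()
s=snap('scene','sc8'); w=snap('wrist','w8')
a=cv2.imread('pics/sc8.png')[170:290,270:400]; i=cv2.imread('pics/w8.png')
cv2.imwrite('pics/c8.png',np.hstack([cv2.resize(i,(427,320)),cv2.resize(a,(347,320),interpolation=2)]))
"
```

```text
t 12.43 rig tcp [-44.2   0.2 108.2] rpy [-3.141 -0.006 -0.195] F [-5.   2.8  6.7] w 0.0235
```

View pics/c8.png

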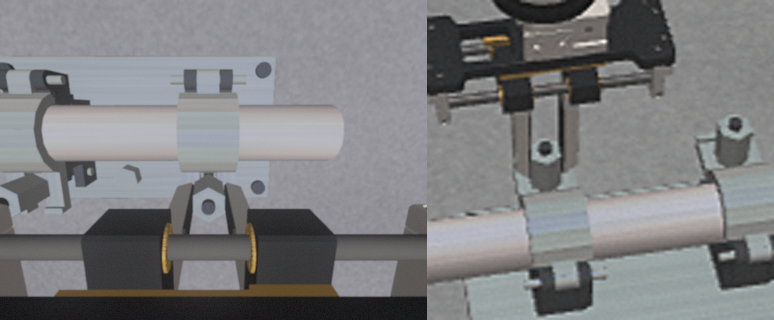

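Lowering stopped early, at z 108 instead of 104. The nut is about 2 mm too far toward the arch, at x -44. I'll ease up, shift back and lower again.

Emit:
carry_out:
  steps:
    - [[0, 0, -0.008], 0, 1]
    - [[-0.002, 0, -0.008], 0, 1]
    - [[-0.002, 0, -0.008], 0, 1]
    - [[-0.002, 0, -0.005], 0, 1]
    - [[-0.002, 0, -0.003], 0, 1]
    - [[-0.002, 0, -0.001], 0, 1]
    - [[-0.002, 0, -0.001], 0, 1]

```text
time: 13.4
tool_pos: [0.5325, -0.0154, 0.1082]
ee_rot: [-3.141, -0.005, -0.195]
wrist_force: [0.7, 3.9, 5.7]
width: 0.0238
finger_force: 30.0
```

```bash
python3 -c "
from h import *
state()
s=snap('top','t9'); 
Q=rig(cloud(s)[175:270,235:390].reshape(-1,3))
for y in(0,150):
    q=Q[(abs(Q[:,1]-y)<15)&(abs(Q[:,0]+46)<16)&(Q[:,2]>100)]; print(y,np.sort(q[:,2])[-12:].round(1) if y else q[q[:,2]<140][:,2].round(0)[:40])
s=snap('scene','s9'); Q=rig(cloud(s)[170:290,270:430].reshape(-1,3))
for y in(0,150):
    q=Q[(abs(Q[:,1]-y)<5)&(abs(Q[:,0]+46)<8)&(Q[:,2]>112)&(Q[:,2]<145)]; print(y,q.round(1).tolist()[:25])
"
```

```text
t 13.4 rig tcp [-46.5   0.2 108.2] rpy [-3.141 -0.005 -0.195] F [-0.   3.9  5.7] w 0.0238
0 []
150 [126.6 126.6 127.2 127.8 127.8 128.1 128.3 131.  131.2 131.2 131.3 132.3]
0 [[-53.9, -1.2, 131.3], [-52.4, -1.5, 129.8], [-53.0, 2.8, 128.4], [-51.4, -3.7, 128.4], [-50.6, -1.8, 128.8], [-48.5, -0.0, 130.9], [-48.9, 2.1, 130.0], [-46.3, -4.5, 131.1], [-47.1, -2.3, 129.8], [-47.3, -0.2, 129.2], [-48.7, 2.1, 127.1], [-50.0, -4.0, 123.7], [-45.2, -2.7, 128.9], [-45.9, -0.5, 127.6], [-49.1, 2.1, 123.5], [-49.6, 4.3, 122.6], [-46.5, -4.5, 124.6], [-44.3, -2.8, 126.8], [-44.9, -0.7, 125.7], [-48.8, 2.1, 120.8], [-46.4, 3.7, 123.2], [-44.7, -4.9, 123.6], [-44.5, -2.8, 123.4], [-43.3, -0.9, 124.4], [-45.8, 1.6, 121.1]]
150 [[-53.6, 148.7, 128.1], [-52.7, 150.5, 128.8], [-49.3, 151.4, 132.3], [-50.4, 145.6, 129.1], [-48.0, 146.9, 131.5], [-46.8, 148.7, 132.4], [-49.7, 151.9, 128.7], [-47.8, 153.4, 130.5], [-46.9, 146.8, 129.5], [-46.8, 149.0, 129.3], [-47.0, 151.2, 128.6], [-45.0, 152.7, 130.5], [-43.1, 145.8, 130.9], [-46.4, 149.1, 126.6], [-41.9, 149.7, 131.4], [-43.2, 152.3, 129.5], [-46.1, 147.2, 124.1], [-44.3, 148.7, 125.9], [-42.8, 150.3, 127.2], [-45.9, 153.6, 123.2], [-45.5, 147.3, 121.6], [-42.8, 148.4, 124.5], [-42.1, 150.3, 124.9], [-43.3, 153.0, 123.0], [-41.7, 154.5, 124.6]]
```

The open clamp's stub top reads about 131 mm and the finished clamp's about 132 mm, so the nut is seated and the block was the seat itself. I'll unload, open and retreat.

Emit:
carry_out:
  steps:
    - [[0, 0, -0.002], 0, 1]
    - [[0, 0, -0.002], 0, -1]
    - [[0, 0, -0.002], 0, -1]
    - [[0, 0, -0.002], 0, -1]
    - [[0, 0, -0.002], 0, -1]
    - [[0, 0, -0.03], 0, -1]
    - [[0, 0, -0.08], 0, -1]
    - [[-0.05, 0, -0.12], 0, -1]
    - [[-0.1, 0, -0.14], 0, -1]
    - [[-0.1, 0, -0.14], 0, -1]

```text
time: 14.75
tool_pos: [0.4322, 0.0045, 0.2483]
ee_rot: [-3.141, -0.007, -0.195]
wrist_force: [-0.3, 0.6, 1.0]
width: 0.094
finger_force: 0.0
```

```bash
python3 -c "
from h import *
state()
s=snap('top','t10'); w=snap('scene','s10')
for S,(a,b,c,d) in((s,(175,270,235,390)),(w,(170,290,270,430))):
  Q=rig(cloud(S)[a:b,c:d].reshape(-1,3))
  for y in(0,150):
    q=Q[(abs(Q[:,1]-y)<15)&(abs(Q[:,0]+46)<22)&(Q[:,2]>110)&(Q[:,2]<160)]-[0,y,0]; k=q[q[:,2]>121]
    print(y,'top z',np.sort(q[:,2])[-8:].round(1),'mean>121',k.mean(0).round(1),len(k),'x',k[:,0].min().round(1),k[:,0].max().round(1))
a=cv2.imread('pics/s10.png')[170:290,270:430]; cv2.imwrite('pics/c10.png',cv2.resize(a,(800,600),interpolation=2))
"
```

```text
t 14.75 rig tcp [-1.488e+02  2.000e-01  2.483e+02] rpy [-3.141 -0.007 -0.195] F [-0.4  0.5  1. ] w 0.094
0 top z [126.9 127.1 127.3 127.4 128.  129.5 130.6 131.2] mean>121 [-49.1   1.1 123.9] 46 x -60.2 -37.9
150 top z [128.3 129.4 129.5 130.  130.1 130.1 130.5 132.3] mean>121 [-45.9   0.2 124.8] 59 x -56.3 -34.2
0 top z [129.3 129.5 129.9 130.  130.  130.8 131.2 131.4] mean>121 [-49.4  -1.  124.4] 84 x -65.1 -38.9
150 top z [130.5 130.5 130.6 130.7 131.  131.  131.  131.2] mean>121 [-45.5  -1.6 125.4] 98 x -62.2 -33.3
```

View pics/c10.png

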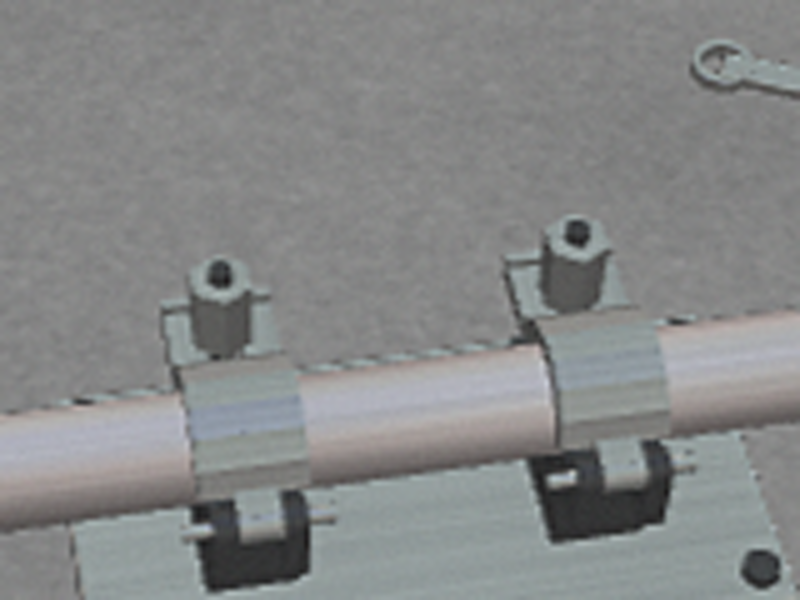

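Both nuts now look alike and sit at the same height, within about 0.7 mm. The bolt stands about 1.53 rad, inside tolerance, so I'm handing in.

```bash
python3 -c "
from bench import robot
print(robot.close_job())"
```

```text
the job is handed in; nothing more can be done
None
```

The job is handed in (no verdict came back): the flap is closed, the bolt stands at about 1.53 rad in the slot with its nut seated behind the lips at the finished clamp's height, and the arm is clear of the rig and was not driven near any bystander.

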